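# Load the bar blank against the stop and report it ready

### The job

On the two-gutter loading rack, push the plain round steel bar with your fingertips up its sloped gutter and over the crest, so that it lies in the dip against the stop plate and does not roll back. Do not take it between the fingers or lift it, leave the turned part (the spool with the thin waist) in the other gutter and everything else alone. Once the bar lies at the stop, press the push button on the control box all the way down and let go of it.

Things in the scene. Friction and masses are not known exactly. Their poses are not given: they have to be found in the camera images.
- rack: Fixed rack of two straight gutters side by side, 251 mm long, 186 mm wide. Origin: centre of its underside on the bench; x points uphill along the gutters, y across, z up. Gutter centre lines at y = +48 and -48 mm, each 78 mm wide inside; slick walls 12 mm above the floor. Floor: 30 mm high at x = -120 mm, up at 8 degrees to the crest (x = 50 mm), then down at 10 degrees to the stop (x = 115 mm).
- lip (a point): Middle of the rack's low end, at floor height: (-120, 0, 30) mm in the rack's frame. Downhill of it a lip 8 mm thick runs across both gutters, 6 mm above their floor (top about 36 mm above the bench). At x below -130 mm the rack ends and there is free space.
- crest (a point): Middle of the rack at the crest, at floor height: (50, 0, 53.9) mm in the rack's frame; from here the floor falls to 42.4 mm at the stop.
- stop (a point): Middle of the top edge of the stop plate's face: (115, 0, 85) mm in the rack's frame; the plate is 8 mm thick and runs across both gutters.
- seat_a (a point): Where the bar's centre lies when it rests in the dip against the stop, gutter on the rack's +y side: (94.8, 48, 66.3) mm in the rack's frame.
- seat_b (a point): The same for the gutter on the rack's -y side: (94.8, -48, 66.3) mm in the rack's frame.
- blank: The bar: plain steel cylinder, 40 mm diameter, 68 mm long, about 0.7 kg, loose, lying across either gutter against the lip. Origin: its centre, at first (-108, +48 or -48, 52) mm in the rack's frame; y is the cylinder's axis, x and z turn as it rolls. Pushed at centre height it rolls or slides uphill; let go before the crest it rolls back, past the crest it rolls down to the stop.
- spool: The turned steel part, to be left alone: same length and outer diameter (68 and 40 mm), but with a waist 22 mm in diameter and 40 mm long between two end flanges 14 mm wide; loose, against the lip at the low end of the other gutter. Origin at its centre, y along its axis.
- box: Fixed grey control box to the right of the rack, 100 x 80 mm, 50 mm high, push button in the middle of its top. Origin: centre of its underside.
- ready_top (a point): Centre of the top face of the black push button, 32 mm in diameter, in a round 48 mm collar on the control box; 72 mm above the bench when not pressed.
- ready (a joint): Travel of the push button in m: 0 = up, 0.006 = all the way down. It goes straight down, needs 1.5 N to start and about 5 N at the end, and springs back when let go.
- nut: loose square steel nut, 46 x 46 mm, 24 mm high, flat on the bench between the rack and the control box; origin at the centre of its underside. Bystander.
- upright: loose round steel offcut standing on end, 40 mm diameter, 60 mm high, beyond the rack; origin at the centre of its underside. Bystander.
- hammer: loose hammer lying on the bench beyond the rack; bystander.
- wrench: loose wrench lying to the left of the rack; bystander.
- driver: loose screwdriver lying near the robot, to its right; bystander.
- can: loose plain metal drinks can, 54 mm diameter, 115 mm high, standing to the left of the rack; origin at the centre of its underside. Bystander.
- pot: loose black pot of scribers and pencils, 84 mm diameter, 70 mm high (contents stand to about 170 mm), far left; origin at the centre of its underside. Bystander.
Things that resemble listed ones, but are neither listed nor needed, are in the scene too. What is shaped like the blank but brown, purple or yellow is not meant.

How it is judged:
On the way, in this order (a step that is already met when the one before it is completed fails the run):
1. the plain bar lies still in the dip against the stop ((distance between blank and seat_a below 0.012 m or distance between blank and seat_b below 0.012 m) and linear speed of blank below 0.02 m/s), for 0.2 s.
2. the push button is pressed all the way down (value of joint ready above 0.0048 m), for 0.03 s.
At the end, for the whole second after the job is handed in: The bar's centre is within 12 mm of the seat at the stop of its gutter and at rest (below 0.02 m/s), the button has been pressed down at least 4.8 of its 6 mm after the bar was seated and is up again, the turned part is within 12 mm of where it lay (all of step 1 and value of joint ready below 0.001 m and distance of spool from where it was at the start of the episode below 0.012 m); the robot touches nothing.
It fails at once if the bar is lifted off the gutter or out of it (z of blank in the frame of rack above 0.09 m or (x of blank in the frame of rack below 0 m and z of blank in the frame of rack above 0.082 m) or (x of blank in the frame of rack below -0.07 m and z of blank in the frame of rack above 0.072 m) or z of blank in the frame of rack below 0.04 m).
It fails at once if the bar is taken between the fingers (distance between the grasp point and blank below 0.013 m).
It fails at once if the button is pressed before the bar is at the stop (value of joint ready above 0.003 m and x of blank in the frame of rack below 0.08 m).
It fails at once if the turned part is moved more than 15 mm (distance of spool from where it was at the start of the episode above 0.015 m).
It fails at once if a bystander is pushed more than 20 mm (distance of any of nut, upright, hammer, wrench, driver, can, pot from where it was at the start of the episode above 0.02 m).
It also fails if it takes over 48 s, if anything falls off the work surface, if the arm or the gripper's body presses on something with over 40 N, if the wrist force passes 120 N, or if a joint passes its speed limit or range.

### The arm

A 6-joint arm with a two-finger parallel gripper is mounted at the origin on the work surface. World frame = base frame: x ahead of the robot, y to its left, z up, the work surface at z = 0. Lengths are in m, angles in rad, forces in N, time in s.
With the tool pointing down it reaches from about 0.225 to 0.875 m from the base axis. Payload 3.4 kg.
Tool frame: the origin (TCP) lies on the centre line of the jaws, within the pads' length; the fingertips stand 17 mm ahead of it and the grasp point (between the pads) lies 2 mm behind it (nose_length is the distance from the TCP to the fingertips, in m); z points along the fingers, y is the line along which they close (so a half turn about z gives the same grasp; the last joint's range is limited). The gripper opens to 85 mm and grips with 20 to 120 N. Pads are 22 mm wide; open, the fingers measure 114 mm over their backs; the gripper's body (76 mm by 85 mm) begins 54 mm behind the grasp point. The pads swing forward as they close: fully open they stand 13 mm farther back than shut.
Start: joints at [-0.121, 0.276, 1.505, -0, 1.361, -0.121], TCP at [0.575, -0, 0.248] pointing down, gripper open.
Joint ranges: [-2.89, 2.89], [-0.75, 2.08], [0.22, 2.7], [-1.18, 4.32], [0.11, 2.71], [-2.7, 2.7]. Speed limits (rad/s): [2.57, 2.57, 3.14, 3.14, 3.14, 3.14].

### API

Orientations are given as a unit quaternion [w, x, y, z].
In Python, from rig import get_state, get_image, sign_off, find_in, place_of, nose_length gives the robot as it stands.
- The arm moves only by the tool apply_moves, never from a script. Its argument "deltas" is one flat list of numbers, 5 for each row, row after row: the finger opening in mm, from 0 to 85.4, then the shift along the tool's x, y, z in mm, then the turn about the tool's z in degrees. A call has 1 to 12 rows; each row is the pose to reach, as a shift and turn from the pose commanded when the call began, along the tool's axes at that moment; what a row does not reach only later rows make up. A row lasts 1/12 s, in which the tool goes at most 41.7 mm and 7.16 degrees, less where a joint would pass 70% of its speed; a pose out of reach is approached as far as the arm can. A call with a gripper value outside its range is refused whole. The fingers move at their own pace and stop on an object; "squeeze" is the grip in N (left out, the last holds). Time passes only in rows, so rows that repeat a pose let the fingers close. It gives the time, the measured TCP pose, the force, the opening and the grip force at its end, in the units of the state.
- get_state(): the state, without advancing time (a new reading comes with each control period).
- get_image(name): name is "scene" or "side" or "wrist"; returns a dict with "frame" (420x560x3 uint8, red, green, blue), "K" (3x3 intrinsics, pixels), "k1" (the pictures are not rectified: a ray, as slopes to the right and down, at radius r is drawn at 1 + k1 r^2 times it, then the intrinsics apply), "position" and "orientation" of the camera in the world. Camera axes: x right, y down, z forward; pixel columns grow to the right and rows downward; lengths in m; the calibration is good to about 2 mm. A picture is of the moment at which its call begins. There is no depth.
- sign_off(): hands the job in; it is judged then, once.
Trained networks look in a picture, given as the dict that the camera call returned (one of the last four; its "shot" number tells which), for a name from the list of things; names that differ only in an ending like _2 or _b are one class to them, and where a whole thing is asked for, a point or a joint stands for the part that bears it (a point fixed in the world has none). Each returns a list of dicts, best first, with "score" (0 to 1); they miss things now and then, are a little off and sometimes report something else, mostly with a low value. They report only what shows in the picture. A call takes as long as a camera call. They do not tell look-alikes from the thing itself.
- find_in(query, picture): "point" ([column, row] in pixels, amid what is visible of it).
- place_of(query, picture): "point" ([column, row] in pixels: a listed point, or the origin of a listed thing).
The state is a dict: "clock": time; "qpos": joint angles; "qd": joint speeds; "effort": joint torques, N m; "position": TCP position; "ee_rot": TCP orientation; "contact_force": force on the tool from outside, world axes, zero at the start; "moment": the same for the moment, N m; "width": finger opening in m; "gripper_force": force on a finger pad.
Only numpy, scipy, OpenCV 4.12 (cv2) and the standard library are available. Lean on these libraries where they do the work, as an engineer would, in place of code of your own. Each camera call takes 0.05 s, during which the arm holds its last target. There are 200 camera calls.

## Working session

There is one attempt and no reset: what is moved stays moved. The work goes in short steps, Python scripts to look and compute and a tool call to move; the robot and the scene stay as the last step left them, time stands still between calls to the robot, and variables do not carry over. Pictures are saved under pics/ and viewed, at most 10 in all, crops included, and the job is handed in when it is done.

Besides the shell and the picture viewer there is one more tool, called after "Call:" as name(argument=value, ...), one argument or row to a line, values as JSON. apply_moves: Moves the arm, as the interface text tells. Its arguments: {"type":"object","properties":{"deltas":{"type":"array"},"squeeze":{"type":"number"}},"required":["deltas"]}

```bash
mkdir -p pics; cat > h.py <<'E'
import numpy as np, cv2
from scipy.spatial.transform import Rotation as R
from rig import *
def rot(q): return R.from_quat([q[1],q[2],q[3],q[0]]).as_matrix()
def ray(im,p):
    K=im["K"];d=np.array([(p[0]-K[0][2])/K[0][0],(p[1]-K[1][2])/K[1][1]])
    u=d.copy()
    for _ in range(20): u=d/(1+im["k1"]*(u@u))
    return rot(im["orientation"])@np.array([u[0],u[1],1])
def onz(im,p,z):
    r=ray(im,p);c=np.array(im["position"]);return c+r*(z-c[2])/r[2]
def proj(im,X):
    c=rot(im["orientation"]).T@(np.array(X)-im["position"]);u=c[:2]/c[2];u=u*(1+im["k1"]*(u@u))
    K=im["K"];return [round(K[0][0]*u[0]+K[0][2],1),round(K[1][1]*u[1]+K[1][2],1)]
def tri(a,p,b,q):
    A=[];y=[]
    for im,x in((a,p),(b,q)):
        r=ray(im,x);r/=np.linalg.norm(r);M=np.eye(3)-np.outer(r,r);A.append(M);y.append(M@np.array(im["position"]))
    return np.linalg.lstsq(np.vstack(A),np.hstack(y),rcond=None)[0]
def save(im,n): cv2.imwrite("pics/"+n+".png",im["frame"][:,:,::-1])
E
python3 - <<'E'
from h import *
np.set_printoptions(precision=3,suppress=True)
a=get_image("scene");b=get_image("side")
cv2.imwrite("pics/a.png",cv2.resize(a["frame"][:,:,::-1],(800,600)));cv2.imwrite("pics/b.png",cv2.resize(b["frame"][:,:,::-1],(800,600)))
print(a["position"],b["position"],nose_length)
for n in["rack","lip","crest","stop","seat_a","seat_b","blank","spool","box","ready_top","nut","upright","can"]:
    A=place_of(n,a);B=place_of(n,b)
    f=lambda L:[(np.round(x["point"]).tolist(),round(x["score"],2)) for x in L[:3]]
    print(n,f(A),f(B), tri(a,A[0]["point"],b,B[0]["point"]) if A and B else "")
print(get_state())
E
```

```text
[1.041 0.313 0.892] [0.215 0.872 0.736] 0.017
rack [([273.0, 223.0], 0.6)] [([269.0, 232.0], 0.83), ([379.0, 199.0], 0.17)] [0.568 0.016 0.004]
lip [([233.0, 203.0], 0.64)] [([287.0, 195.0], 0.79), ([285.0, 180.0], 0.48)] [ 0.572 -0.105  0.03 ]
crest [([292.0, 221.0], 0.85)] [([263.0, 227.0], 0.83), ([251.0, 355.0], 0.6), ([266.0, 190.0], 0.56)] [0.565 0.068 0.056]
stop [([316.0, 228.0], 0.64)] [([251.0, 230.0], 0.98), ([378.0, 196.0], 0.63)] [0.569 0.13  0.088]
seat_a [([315.0, 208.0], 0.79), ([298.0, 240.0], 0.57), ([158.0, 167.0], 0.29)] [([272.0, 240.0], 0.91), ([270.0, 234.0], 0.56), ([254.0, 232.0], 0.42)] [0.519 0.11  0.068]
seat_b [([315.0, 208.0], 0.79), ([298.0, 240.0], 0.57), ([158.0, 167.0], 0.29)] [([272.0, 240.0], 0.91), ([270.0, 234.0], 0.56), ([254.0, 232.0], 0.42)] [0.519 0.11  0.068]
blank [([229.0, 211.0], 0.83), ([316.0, 168.0], 0.7), ([280.0, 161.0], 0.58)] [([352.0, 217.0], 0.95), ([269.0, 189.0], 0.93), ([351.0, 247.0], 0.75)] [ 0.454 -0.231 -0.147]
spool [([143.0, 229.0], 0.38)] [([304.0, 196.0], 0.74)] [ 0.647 -0.44  -0.223]
box [([155.0, 165.0], 0.78)] [([32
[... 179 characters left out ...]
([185.0, 199.0], 0.66)] [([288.0, 183.0], 0.72)] [0.57  0.069 0.124]
upright [([238.0, 294.0], 0.93)] [([196.0, 222.0], 0.91)] [ 0.77   0.037 -0.004]
can [([414.0, 303.0], 0.66), ([245.0, 133.0], 0.43)] [([189.0, 345.0], 0.69)] [ 0.587  0.398 -0.001]
{'clock': 1.4, 'qpos': array([-0.121,  0.276,  1.505, -0.   ,  1.361, -0.121]), 'qd': array([-0.   ,  0.001,  0.001, -0.002, -0.001,  0.   ]), 'effort': array([  0.   , -41.666, -24.609,  -0.   ,   0.   ,  -0.   ]), 'position': array([ 0.575, -0.   ,  0.248]), 'ee_rot': array([0.   , 0.707, 0.707, 0.   ]), 'contact_force': array([ 0.046,  0.25 , -0.543]), 'moment': array([0.023, 0.017, 0.029]), 'gripper_force': 0.0, 'width': 0.08508533570010289}
```

View pics/a.png

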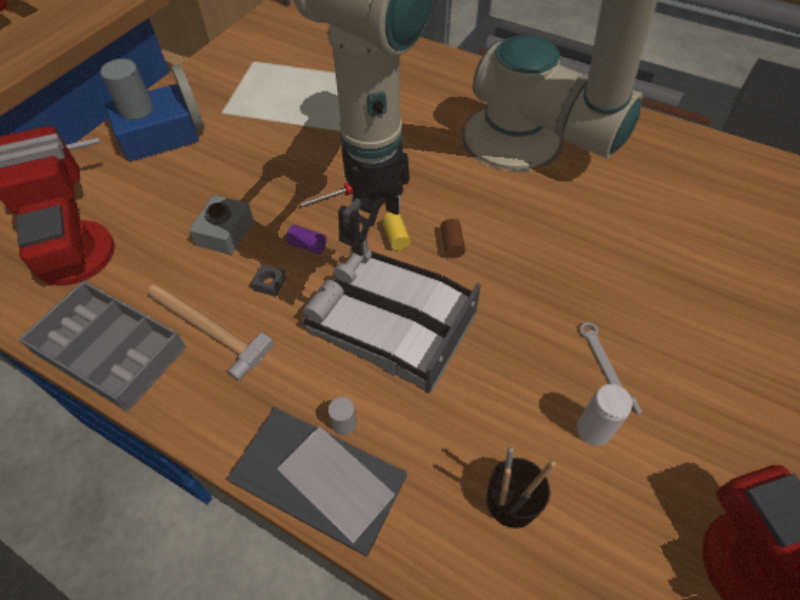

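View pics/b.png

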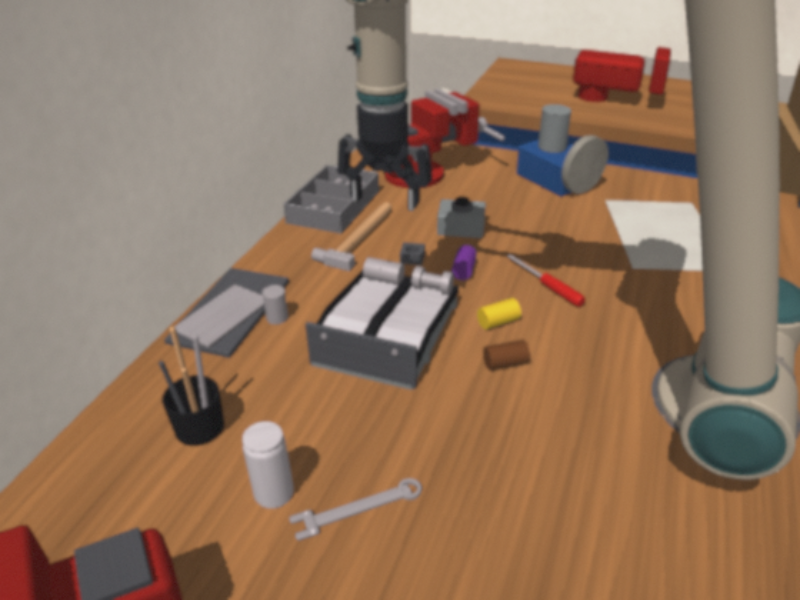

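Scene view (800x600): the plain bar is at (323,300). The spool, with its waist, is at (352,268). Look-alikes are the purple (306,240), yellow (397,231) and brown (453,238) cylinders, plus the upright (342,415). By description I choose the plain steel bar in the gutter farther from the robot. Next is a close check with the wrist camera and a rack fit.

```bash
python3 - <<'E'
from h import *
np.set_printoptions(precision=3,suppress=True)
a=get_image("scene");b=get_image("side");w=get_image("wrist")
save(w,"w1");cv2.imwrite("pics/crop.png",cv2.resize(a["frame"][165:275,205:345,::-1],(700,550)))
print(w["position"])
from scipy.optimize import least_squares
P={"rack":(0,0,0),"lip":(-.12,0,.03),"crest":(.05,0,.0539),"stop":(.115,0,.085)}
obs=[]
for n in P:
    for im in(a,b,w):
        L=place_of(n,im)
        if L and L[0]["score"]>.5: obs.append((n,im,L[0]["point"]))
W=lambda v,p:np.array([v[0]+np.cos(v[2])*p[0]-np.sin(v[2])*p[1],v[1]+np.sin(v[2])*p[0]+np.cos(v[2])*p[1],p[2]])
f=lambda v:np.hstack([np.array(proj(im,W(v,P[n])))-q for n,im,q in obs])
s=least_squares(f,[.568,.016,1.57],loss="soft_l1");v=s.x
print(v,np.degrees(v[2]),len(obs),f(v).reshape(-1,2).round(1).tolist())
np.save("v.npy",v)
for n,p in dict(bar=(-.108,-.048,.052),spool=(-.108,.048,.052),seat_b=(.0948,-.048,.0663),stop=(.115,-.048,.085)).items():
    print(n,W(v,p),proj(a,W(v,p)),proj(b,W(v,p)),proj(w,W(v,p)))
for n in("blank","spool"):
  for im in(a,b,w): print(n,[(np.round(x["point"],1).tolist(),round(x["score"],2),onz(im,x["point"],.052)) for x in place_of(n,im)[:4]])
print("nut",onz(a,(187,196),.02)); print("btn",[tri(a,place_of("ready_top",a)[0]["point"],b,place_of("ready_top",b)[0]["point"])])
E
```

```text
[0.575 0.077 0.374]
[0.568 0.016 1.57 ] 89.95437383553924 10 [[-2.1, 2.8], [1.1, -1.2], [-19.2, 1.8], [-2.3, -0.2], [-1.4, 2.4], [1.4, 1.5], [-0.5, 3.8], [-0.5, 0.3], [-0.5, 0.8], [1.0, 1.4]]
bar [ 0.616 -0.092  0.052] [np.float64(226.3), np.float64(211.2)] [np.float64(268.8), np.float64(188.6)] [np.float64(310.1), np.float64(264.3)]
spool [ 0.52  -0.092  0.052] [np.float64(247.1), np.float64(184.7)] [np.float64(303.0), np.float64(195.5)] [np.float64(232.4), np.float64(264.3)]
seat_b [0.616 0.111 0.066] [np.float64(298.1), np.float64(243.6)] [np.float64(236.1), np.float64(228.5)] [np.float64(319.0), np.float64(84.4)]
stop [0.616 0.131 0.085] [np.float64(306.2), np.float64(243.3)] [np.float64(231.8), np.float64(227.2)] [np.float64(323.0), np.float64(57.1)]
blank [([210.9, 166.6], 0.94, array([ 0.516, -0.21 ,  0.052])), ([317.8, 224.8], 0.65, array([0.539, 0.124, 0.052])), ([229.2, 212.5], 0.64, array([ 0.616, -0.083,  0.052])), ([318.1, 165.9], 0.63, array([0.371, 0.04 , 0.052]))]
blank [([324.7, 182.7], 0.78, array([ 0.484, -0.171,  0.052])), ([349.9, 219.9], 0.74, array([ 0.38 , -0.031,  0.052])), ([266.1, 189.9], 0.69, array([ 0.62 , -0.084,  0.052])), ([353.1, 248.5], 0.6, array([0.348, 0.07 , 0.052]))]
blank [([222.5, 332.4], 0.83, array([ 0.502, -0.193,  0.052])), ([312.3, 263.8], 0.67, array([ 0.619, -0.091,  0.052])), ([95.8, 166.6], 0.64, array([0.375, 0.028, 0.052]))]
spool [([244.7, 183.8], 0.8, array([ 0.521, -0.099,  0.052]))]
spool [([304.5, 195.0], 0.71, array([ 0.517, -0.096,  0.052]))]
spool [([235.1, 265.0], 0.6, array([ 0.523, -0.093,  0.052]))]
nut [ 0.611 -0.225  0.02 ]
btn [array([ 0.558, -0.388,  0.066])]
```

View pics/w1.png

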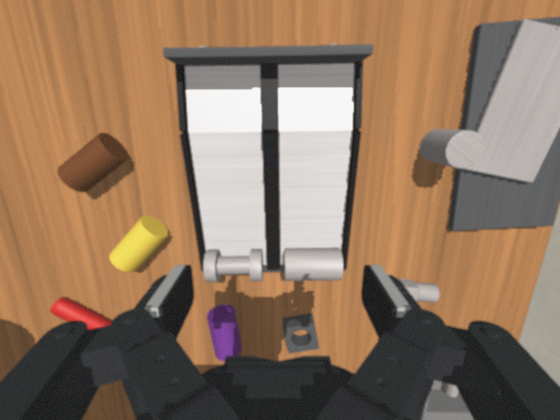

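View pics/crop.png

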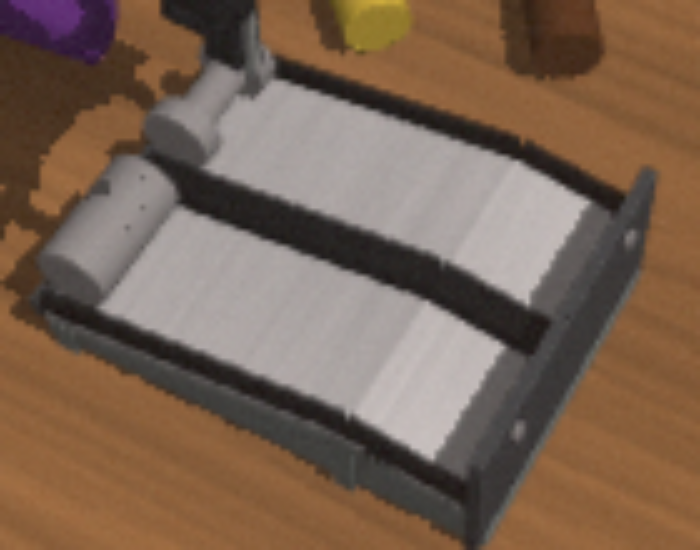

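The wrist view confirms it: plain bar at (312,263), spool at (235,265). The rack is turned about 1.3° from my tool axes, and the lip and gutters are clear. I'll move behind the bar, downhill of it, with two fingertips about 25 mm apart.

Call:
apply_moves(
  deltas=[25,-28,9,10,0,25,-56,18,25,-1.3,25,-84,27,45,-1.3,25,-112,36,70,-1.3,25,-140,44,90,-1.3,25,-142,44,110,-1.3,25,-142,44,125,-1.3,25,-142,44,125,-1.3,25,-142,44,125,-1.3,25,-142,44,125,-1.3],
)

```text
clock: 3.38
position: [0.6197, -0.142, 0.1244]
ee_rot: [0.001, 0.699, 0.715, 0.0]
contact_force: [0.8, 0.2, 0.7]
width: 0.0248
gripper_force: 0.0
```

```bash
python3 - <<'E'
from h import *
np.set_printoptions(precision=3,suppress=True)
w=get_image("wrist");save(w,"w2");s=get_state()
print(s["position"],s["width"],s["contact_force"],[(x["point"],round(x["score"],2),onz(w,x["point"],.052)) for x in place_of("blank",w)[:3]])
E
```

```text
[ 0.62  -0.142  0.125] 0.025114588932047245 [0.241 0.254 0.426] [([275.8, 162.7], 0.88, array([ 0.618, -0.092,  0.052])), ([142.8, 295.7], 0.77, array([ 0.516, -0.198,  0.052]))]
```

View pics/w2.png

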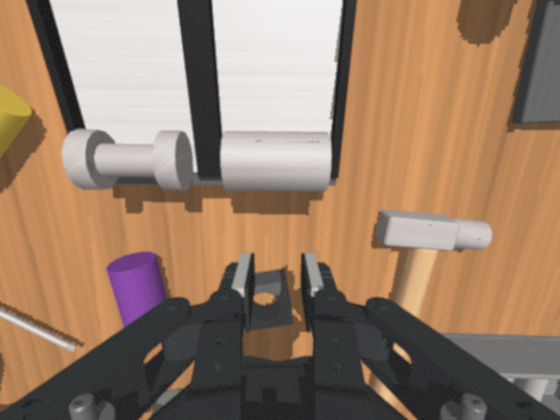

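The plain bar sits at (276,162), square ahead of the two fingertips, with the spool at (130,160) off to the left. Next I'll descend and make contact.

Call:
apply_moves(
  deltas=[25,0,-1,25,0,25,0,-1,50,0,25,0,-1,65,0,25,0,-1,65,0,25,6,-1,65,0,25,12,-1,65,0,25,16,-1,65,0,25,20,-1,64.5,0,25,24,-1,64,0,25,28,-1,63.5,0,25,32,-1,63,0],
)

```text
clock: 4.4
position: [0.6204, -0.1134, 0.0635]
ee_rot: [0.006, 0.699, 0.716, 0.0]
contact_force: [0.6, -8.0, 6.2]
width: 0.0248
gripper_force: 4.1
```

```bash
python3 - <<'E'
from h import *
np.set_printoptions(precision=3,suppress=True)
w=get_image("wrist");save(w,"w3");s=get_state()
print(s["position"],s["width"],s["contact_force"],[(x["point"],round(x["score"],2),onz(w,x["point"],.053)) for x in place_of("blank",w)[:3]])
E
```

```text
[ 0.62  -0.112  0.063] 0.025073957007269002 [ 0.977 -0.307  1.539] [([275.4, 217.4], 0.56, array([ 0.619, -0.082,  0.053]))]
```

View pics/w3.png

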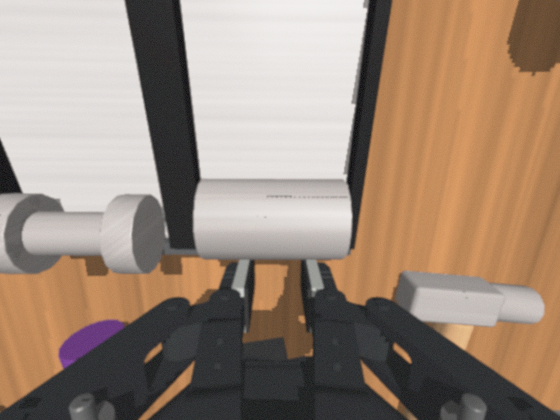

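Contact is good, with the bar at (275,217) and pushed about 10 mm off the lip. Continuing uphill.

Call:
apply_moves(
  deltas=[25,7,-0.5,-1,0,25,14,-1,-2,0,25,21,-1,-3,0,25,28,-1,-4,0,25,35,-1,-5,0,25,42,-1,-6,0,25,49,-1,-7,0,25,56,-1,-8,0,25,63,-1,-9,0,25,70,-1,-10,0,25,77,-1,-11,0,25,84,-1,-12,0],
)

```text
clock: 5.5
position: [0.6158, -0.0279, 0.074]
ee_rot: [0.003, 0.699, 0.715, -0.0]
contact_force: [1.1, -7.1, 5.3]
width: 0.0248
gripper_force: 3.5
```

```bash
python3 - <<'E'
from h import *
np.set_printoptions(precision=3,suppress=True)
w=get_image("wrist");s=get_state()
print(s["position"],s["contact_force"],[(x["point"],round(x["score"],2),onz(w,x["point"],.065)) for x in place_of("blank",w)[:3]])
E
```

```text
[ 0.615 -0.026  0.074] [0.094 1.77  1.242] [([278.4, 221.6], 0.81, array([0.616, 0.002, 0.065]))]
```

Call:
apply_moves(
  deltas=[25,6,0,-1,0,25,12,0,-2,0,25,18,0,-2.5,0,25,24,0,-3.5,0,25,30,0,-4.5,0,25,36,0,-5,0,25,42,0,-6,0,25,47,0,-6.5,0,25,52,0,-7.5,0,25,56,0,-8,0,25,60,0,-8.5,0,25,64,0,-9,0],
)

```text
clock: 6.6
position: [0.6135, 0.0367, 0.082]
ee_rot: [0.001, 0.699, 0.715, -0.0]
contact_force: [0.4, -2.9, 1.8]
width: 0.0247
gripper_force: 0.9
```

Call:
apply_moves(
  deltas=[25,4,0,0,0,25,8,0,0,0,25,11,0,0,0,25,11,0,0,0,25,11,0,0,0,25,11,0,0,0,25,11,0,0,0,25,11,0,0,0],
)

```text
clock: 7.27
position: [0.6127, 0.0488, 0.0813]
ee_rot: [-0.0, 0.699, 0.715, -0.0]
contact_force: [0.5, -0.8, 0.2]
width: 0.0251
gripper_force: 0.0
```

```bash
python3 - <<'E'
from h import *
np.set_printoptions(precision=3,suppress=True)
w=get_image("wrist");s=get_state();save(w,"w4")
print(s["position"],s["contact_force"],[(x["point"],round(x["score"],2),onz(w,x["point"],.066)) for x in place_of("blank",w)[:3]])
E
```

```text
[0.613 0.049 0.081] [0.605 0.308 0.915] [([281.3, 150.6], 0.67, array([0.613, 0.112, 0.066])), ([81.9, 149.1], 0.18, array([0.519, 0.111, 0.066]))]
```

View pics/w4.png

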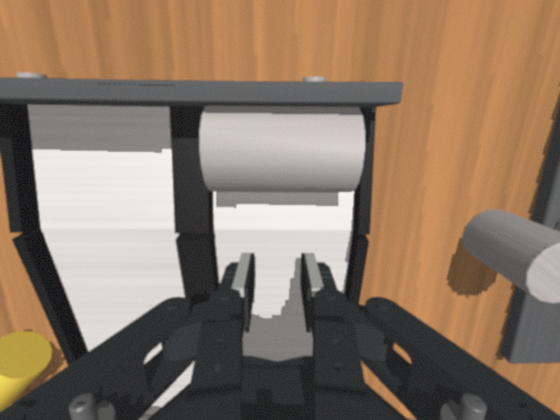

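The bar lies in the dip against the stop plate, at (281,150) → (0.613, 0.112), which matches seat_b. Next I'll lift clear, close the fingers and go above the button.

Call:
apply_moves(
  deltas=[25,-3,0,-25,0,25,-6,0,-60,0,10,-20,-5,-85,0,0,-55,-10,-90,0,0,-90,-15,-90,0,0,-125,-20,-90,0,0,-160,-25,-90,0,0,-195,-30,-90,0,0,-230,-35,-90,0,0,-265,-40,-90,0,0,-300,-45,-90,0,0,-335,-50,-90,0],
)

```text
clock: 8.37
position: [0.5698, -0.2889, 0.1714]
ee_rot: [0.0, 0.699, 0.715, 0.0]
contact_force: [0.7, 0.1, -0.4]
width: -0.0001
gripper_force: 0.0
```

Call:
apply_moves(
  deltas=[0,-20,0,0,0,0,-40,0,0,0,0,-40,0,0,0,0,-40,0,0,0,0,-40,0,0,0],
)

```text
clock: 8.78
position: [0.5712, -0.3262, 0.1711]
ee_rot: [-0.001, 0.699, 0.715, 0.0]
contact_force: [-0.3, 0.5, 0.4]
width: 0.0003
gripper_force: 0.0
```

```bash
python3 - <<'E'
from h import *
np.set_printoptions(precision=3,suppress=True)
w=get_image("wrist");a=get_image("scene");b=get_image("side");s=get_state();save(w,"w5")
print(s["position"],s["width"],s["contact_force"])
for im in (w,a,b):
  for n,z in(("ready_top",.072),("box",0)): print(n,[(np.round(x["point"],1),round(x["score"],2),onz(im,x["point"],z)) for x in place_of(n,im)[:2]])
E
```

```text
[ 0.571 -0.326  0.171] 0.00020746673941955148 [-0.701  0.063 -0.966]
ready_top [(array([252.1, 278.7]), 0.77, array([ 0.551, -0.381,  0.072]))]
box [(array([259.7, 242.3]), 0.8, array([ 0.553, -0.378, -0.   ]))]
ready_top [(array([145., 148.]), 0.44, array([ 0.563, -0.391,  0.072]))]
box [(array([159.9, 165.2]), 0.89, array([ 0.552, -0.372,  0.   ])), (array([290.5, 220.8]), 0.2, array([0.532, 0.045, 0.   ]))]
ready_top [(array([323.7, 136.1]), 0.46, array([ 0.554, -0.398,  0.072]))]
box [(array([319.3, 159.1]), 0.96, array([ 0.559, -0.378,  0.   ]))]
```

View pics/w5.png

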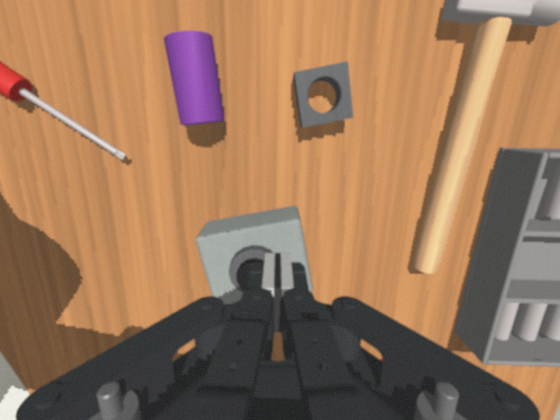

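The button is at (255,272) on the grey box, world position about (0.552, -0.380). I'll move over it and come down to just above.

Call:
apply_moves(
  deltas=[0,-27,-10,0,0,0,-54,-20,0,0,0,-54,-20,25,0,0,-54,-20,50,0,0,-54,-20,65,0,0,-54,-20,72,0,0,-54,-20,75,0,0,-54,-20,75,0,0,-54,-20,75,0],
)

```text
clock: 9.98
position: [0.5532, -0.3819, 0.0974]
ee_rot: [0.001, 0.699, 0.715, 0.0]
contact_force: [0.6, -1.0, 0.6]
width: 0.0001
gripper_force: 0.0
```

```bash
python3 - <<'E'
from h import *
w=get_image("wrist");a=get_image("scene");b=get_image("side");s=get_state()
print(s["position"],s["contact_force"])
B=b["frame"][90:190,270:390,::-1];A=a["frame"][100:200,100:220,::-1]
W=w["frame"][200:400,160:400,::-1]
cv2.imwrite("pics/c6.png",np.hstack([cv2.resize(x,(264,300),interpolation=cv2.INTER_CUBIC) for x in(A,B,W)]))
E
```

```text
[ 0.55320559 -0.3819938   0.0977326 ] [ 0.2060789  -0.71842054 -0.31705418]
```

View pics/c6.png

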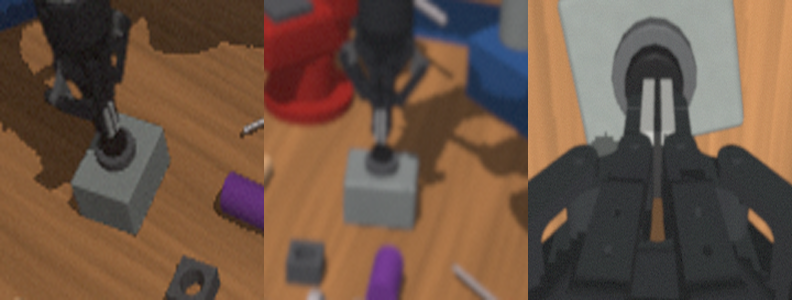

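The fingertips stand over the middle of the black button (crop at 655,80). Pressing slowly.

Call:
apply_moves(
  deltas=[0,0,0,5,0,0,0,0,8,0,0,0,0,10,0,0,0,0,12,0,0,0,0,12,0,0,0,0,12,0],
)

```text
clock: 10.63
position: [0.5527, -0.3817, 0.0847]
ee_rot: [0.0, 0.699, 0.715, 0.0]
contact_force: [0.5, 0.2, 3.3]
width: 0.0
gripper_force: 1.9
```

Call:
apply_moves(
  deltas=[0,0,0,1,0,0,0,0,2,0,0,0,0,3,0,0,0,0,4,0,0,0,0,4,0,0,0,0,4,0],
)

```text
clock: 11.13
position: [0.5528, -0.3817, 0.0829]
ee_rot: [0.001, 0.699, 0.715, 0.0]
contact_force: [-1.4, 1.9, 14.5]
width: 0.0001
gripper_force: 7.1
```

It hit a hard stop at tip height 0.066, which is the full 6 mm of travel. Releasing now.

Call:
apply_moves(
  deltas=[0,0,0,-5,0,0,0,0,-20,0,0,0,0,-50,0,0,0,0,-80,0,0,0,0,-80,0,0,0,0,-80,0,0,0,0,-80,0],
)

```text
clock: 11.72
position: [0.5517, -0.3811, 0.1593]
ee_rot: [-0.001, 0.699, 0.715, -0.0]
contact_force: [0.9, 0.4, -0.4]
width: -0.0002
gripper_force: 0.0
```

```bash
python3 - <<'E'
from h import *
np.set_printoptions(precision=3,suppress=True)
a=get_image("scene");b=get_image("side");s=get_state()
print(s["position"],s["contact_force"])
for n,z in(("blank",.066),("spool",.052)):
  for im in(a,b): print(n,[(np.round(x["point"],1),round(x["score"],2),onz(im,x["point"],z)) for x in place_of(n,im)[:5]])
A=a["frame"][100:280,100:350,::-1];cv2.imwrite("pics/f.png",cv2.resize(A,(750,540)))
E
```

```text
[ 0.551 -0.381  0.158] [-0.472  0.906 -0.295]
blank [(array([276.3, 158.2]), 0.91, array([ 0.414, -0.065,  0.066])), (array([304. , 242.3]), 0.74, array([0.606, 0.121, 0.066])), (array([214.6, 166.9]), 0.63, array([ 0.521, -0.192,  0.066])), (array([314.6, 166.1]), 0.57, array([0.388, 0.037, 0.066]))]
blank [(array([348.8, 217.2]), 0.89, array([ 0.382, -0.022,  0.066])), (array([354. , 248.5]), 0.86, array([0.343, 0.086, 0.066])), (array([326.7, 182. ]), 0.79, array([ 0.475, -0.155,  0.066])), (array([237.4, 233. ]), 0.78, array([0.607, 0.125, 0.066]))]
spool [(array([243.5, 187.6]), 0.78, array([ 0.533, -0.095,  0.052]))]
spool [(array([303.2, 195.7]), 0.59, array([ 0.519, -0.091,  0.052])), (array([137.5, 300.5]), 0.22, array([0.712, 0.375, 0.052]))]
```

View pics/f.png

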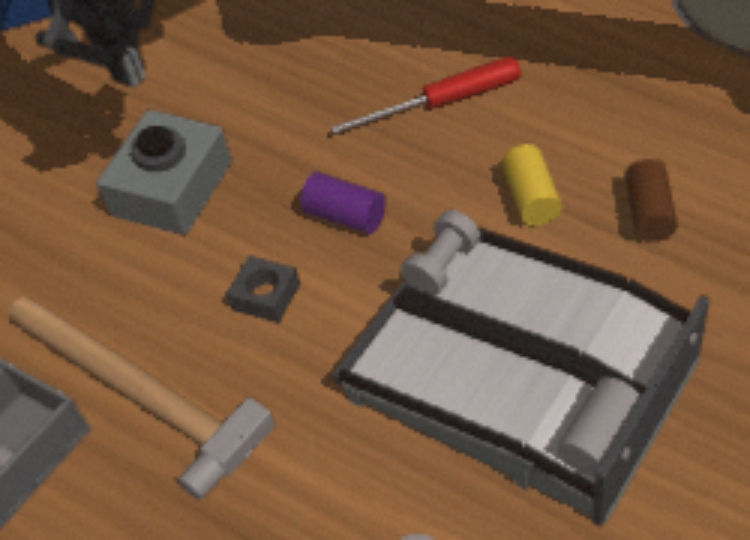

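The bar is at the stop and the spool, nut and hammer haven't moved. The button is up. The travel estimate has only about 1 mm of margin, so I'll press once more, slightly deeper, to be sure.

Call:
apply_moves(
  deltas=[0,0,0,35,0,0,0,0,60,0,0,0,0,70,0,0,0,0,74,0,0,0,0,77,0,0,0,0,79,0,0,0,0,81,0,0,0,0,82,0,0,0,0,82,0,0,0,0,82,0],
)

```text
clock: 12.85
position: [0.5519, -0.3811, 0.0829]
ee_rot: [0.0, 0.699, 0.715, -0.0]
contact_force: [-6.8, 4.7, 17.1]
width: -0.0001
gripper_force: 8.0
```

```bash
python3 - <<'E'
from h import *
L=[]
for _ in range(5):
    get_image("side");s=get_state();L.append([s["position"][2],s["contact_force"][2]])
print(np.mean(L,0))
E
```

```text
[ 0.08287898 16.39948151]
```

Call:
apply_moves(
  deltas=[0,0,0,-5,0,0,0,0,-20,0,0,0,0,-50,0,0,0,0,-90,0,0,0,0,-90,0,0,0,0,-90,0,0,0,0,-90,0],
)

```text
clock: 13.68
position: [0.553, -0.382, 0.1697]
ee_rot: [0.002, 0.699, 0.715, 0.0]
contact_force: [0.5, -0.1, -0.1]
width: -0.0002
gripper_force: 0.0
```

The hard stop repeated at 0.0829, which is 6.1 mm of travel. Handing in.

```bash
python3 -c "
from rig import *
print(sign_off())"
```

```text
the job is handed in; nothing more can be done
None
```

I pushed the plain bar over the crest and it lies against the stop; the button was pressed all the way down and released, the spool and the bystanders I could see in the last picture were not visibly moved, and the job is handed in (no verdict was returned).

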